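# Seat a brass blank in the corner of the engraving plate

## Robot

A 7-joint arm with a two-finger parallel gripper is mounted at the origin on the work surface. World frame = base frame: x ahead of the robot, y to its left, z up, the work surface at z = 0. Lengths are in mm, angles in rad, forces in N, time in s.
With the tool pointing down it reaches from about 425 to 875 mm from the base axis. Payload 9.9 kg.
Tool frame: the origin (TCP) lies where the fingers leave the gripper's body, on its centre line; the fingertips stand 73 mm ahead of it and the grasp point (between the pads) lies 54 mm ahead of it; z points along the fingers, x is the direction in which the jaws open and shut, and the axes are right-handed (so a half turn about z gives the same grasp; the last joint's range is limited). The gripper opens to 85 mm and grips with 20 to 120 N. Pads are 22 mm wide; open, the fingers measure 114 mm over their backs; the gripper's body (76 mm by 85 mm) begins 54 mm behind the grasp point. The pads swing forward as they close: fully open they stand 13 mm farther back than shut.
Start: joints at [1.036, 0.576, 0.025, 1.437, -0.015, 1.129, -0.057], TCP at [294.093, -607.569, 303.889] pointing down, gripper open.
Joint ranges: [-2.76, 2.76], [-0.34, 2.15], [-1.52, 1.57], [0.19, 2.46], [-1.09, 4.23], [0.17, 1.99], [-2.82, 2.82]. Speed limits (rad/s): [2.22, 2.22, 3.01, 3.01, 3.14, 3.14, 3.14].

## Interface

Orientations are given as a unit quaternion [w, x, y, z].
In Python, from workcell import robot gives the robot as it stands.
- The arm moves only by the tool apply_moves, never from a script. Its argument "commands" is a list of rows, each a list of 5 numbers: the finger opening in mm, from 0 to 85.4, then the shift along the tool's x, y, z in mm, then the turn about the tool's z in rad. In form: [[gripper, tx, ty, tz, turn], ...]. A call has 1 to 20 rows; each row shifts and turns the commanded pose from where the row before left it, along the tool's axes as they then stand; what a row does not reach is not made up. A row lasts 1/12 s, in which the tool goes at most 41.7 mm and 7.16 degrees, less where a joint would pass 70% of its speed; a pose out of reach is approached as far as the arm can. A call is refused whole if a number of a shift passes 41.7 or a number of a turn 0.125, either way. A call with a gripper value outside its range is refused whole. The fingers move at their own pace and stop on an object; "force" is the grip in N (left out, the last holds). Time passes only in rows, so rows that do not move let the fingers close. It gives the time, the measured TCP pose, the force and the opening at its end, in the units of the state.
- robot.state(): the state, without advancing time (a new reading comes with each control period).
- robot.camera(name): name is "scene" or "top" or "wrist"; returns the picture (384x512x3 uint8, blue, green, red); there is no depth.
- robot.get_calibration(name): a dict with "fov_y" (degrees; the focal length in pixels is half the picture's height over the tangent of half this angle, whatever the lens; pixels are square), "cx", "cy" (the principal point, pixels), "rvec" (rotation vector, rad) and "tvec" (3), from world to camera coordinates, as OpenCV has them; the wrist camera has in their place "T_tool_cam" (4x4, takes a point from camera to tool coordinates, whose origin is the TCP and whose axes are the tool frame's). Camera axes: x right, y down, z forward; pixel columns grow to the right and rows downward; lengths in mm; the calibration is good to about 2 mm. A picture is of the moment at which its call begins: read the wrist's pose just before it. get_calibration takes no time and is no camera call.
- robot.close_job(): hands the job in, once; it reports no verdict.
Trained networks look in the newest picture that a camera, given by its name, has taken for a name from the list of things; names that differ only in an ending like _2 or _b are one class to them, and where a whole thing is asked for, a point or a joint stands for the part that bears it (a point fixed in the world has none). Each returns a list of dicts, best first, with "score" (0 to 1); they miss things now and then, are a little off and sometimes report something else, mostly with a low value. They report only what shows in the picture. A call takes as long as a camera call.
- robot.boxes_of(label, camera): "at" ([column, row] in pixels, amid what is visible of it).
- robot.outline_of(label, camera): "mask" (384x512 bool, what is visible of it) and "at" ([column, row] in pixels, amid what is visible of it).
The state is a dict: "clock": time; "qpos": joint angles; "qd": joint speeds; "effort": joint torques, N m; "tcp_pos": TCP position; "eef_rot": TCP orientation; "contact_force": force on the tool from outside, world axes, zero at the start; "moment": the same for the moment, N m; "gripper_width": opening from 0.0 (shut) to 1.0 (fully open).
Only numpy, scipy, OpenCV 4.12 (cv2) and the standard library are available. Lean on these libraries where they do the work, as an engineer would, in place of code of your own. Each camera call takes 0.05 s, during which the arm holds its last target.

## Task

Get the brass blank ready for engraving without picking it up: with the fingertips push it flat against the long steel rail, then slide it along the rail until it sits fully home in the corner pocket, flush with both the rail and the end stop. Then swing the red retaining finger over it as far as it goes. Never lift the blank, and leave the copper blank and the other things where they are.

Things in the scene. Friction and masses are not known exactly. Their poses are not given: they have to be found in the camera images.
- plate: Engraving work plate: heavy aluminium plate that does not move, 180 (its x) x 350 (its y) x 15 mm, lying on the bench, turned by up to 0.25 rad. Origin: centre of its underside, on the bench; x is across it, away from the robot, y along it to the robot's left. It carries three dark steel fences (rail, end stop, keeper). The blanks slide easily on it (friction about 0.3; finger pads grip better)
- rail (a point): Middle of the rail's inner (near) face, at the plate's top face, 15 mm above the bench, at plate x = +55, y = 0 mm. The rail is a steel bar 20 mm wide and 5 mm high (top 20 mm above the bench), along y near the plate's far edge, from plate y = -165 to +170 mm
- pocket (a point): Where the brass blank's origin is when fully home: on the plate's top face, 13 mm from the rail's face and 25 mm from the end stop's face (at plate x = +42, y = +117 mm). Axes as the plate's: +x into the rail, +y into the end stop. The pocket is 29 mm wide, between rail and keeper, and open towards -y
- end_stop (a point): On the end stop's inner face, at the plate's top face, at plate x = +42, y = +142 mm. The end stop is a steel block 5 mm high closing the left end, from the rail inwards to plate x = +6 mm and back to y = +170 mm
- keeper (a point): On the keeper's face towards the rail, at the plate's top face, at plate x = +26, y = +127 mm. The keeper is a steel block 5 mm high covering plate x = +6 to +26 mm and y = +112 to +142 mm, with a pointed lead-in nose reaching to y = +102 mm
- brass_blank: The yellow brass blank to be moved: a flat bar 26 (its x) x 50 (its y) x 8 mm, 70 to 110 g, lying on the plate (its top 23 mm above the bench, 3 mm higher than the fences). Origin: centre of its underside. It starts away from the rail, on the near half of the plate, its long side turned up to 0.45 rad from the rail; it may be either the left or the right one of the two blanks
- copper_blank: Reddish copper blank of the same size, also loose on the near half of the plate; to be left alone. Origin: centre of its underside
- clasp (a joint): Angle of the red retaining finger, a flat arm that swings level about an upright pivot on the end stop. 0 = at its limit, over the pocket, pointing along the plate's -y; it grows clockwise seen from above; at 1.57 rad it points along the plate's -x, towards the robot; limit 1.75. It starts open, at 1.25 to 1.65. A light friction (0.05 N m) holds it where it is left
- tip (a point): Middle of the free end of the retaining finger, on its underside, 50 mm from the pivot axis. The arm is 13 mm wide and 5 mm thick, its underside 25 mm above the bench: it passes 2 mm over a blank lying in the pocket
- pivot (a point): The retaining finger's pivot axis: a point on the end stop at plate x = +42, y = +156 mm, 25 mm above the bench (underside of the arm); the pivot's screw head reaches 36 mm above the bench
- peg (a point): Middle of the upright peg on the retaining finger, 42 mm from the pivot axis: 9 mm thick (11 mm across its red cap), from 30 to 52 mm above the bench; this point is 41 mm above the bench. Push it sideways to swing the finger
- loupe: Black loupe, 25 mm across, 30 mm high, standing on the near left part of the plate. Origin: centre of its underside
- pliers: Pliers with blue handles lying on the bench to the right, about 170 x 60 x 14 mm, lying along their x. Origin: under their middle
- caliper: Digital caliper lying on the bench beyond the plate, 235 x 52 x 11 mm, lying along its x. Origin: under its middle
- hammer: Hammer with brass head and wooden handle lying on the bench to the left, 240 mm long, 26 mm high, lying along its x. Origin: under its middle
- jar: Amber glass jar, 60 mm across, 75 mm high, on the bench to the left. Origin: centre of its underside
- tin: Small aluminium tin, 56 mm across, 30 mm high, on the bench to the right. Origin: centre of its underside

How it is judged (in metres and radians):
On the way:
1. the brass blank lies flat against the rail, still outside the pocket (x of brass_blank in the frame of pocket between -0.003 and 0.004 m and y of brass_blank in the frame of pocket below -0.02 m and angle between the y axis of brass_blank and the y axis of plate, either way round below 0.08 rad), for 0.1 s.
At the end, for the whole second after the job is handed in: The brass blank lies flat and still in the corner pocket, within 2 mm of the rail and of the end stop and within 0.05 rad of square, and the retaining finger is swung over it to within 0.12 rad of its limit (x of brass_blank in the frame of pocket between -0.002 and 0.002 m and y of brass_blank in the frame of pocket between -0.002 and 0.002 m and z of brass_blank in the frame of pocket below 0.002 m and angle between the y axis of brass_blank and the y axis of plate, either way round below 0.05 rad and angle between brass_blank's own z axis and vertical below 0.05 rad and linear speed of brass_blank below 0.01 m/s and value of joint clasp below 0.12 rad); the robot touches nothing.
It fails at once if the brass blank is lifted off the plate or tipped up (z of brass_blank in the frame of plate above 0.02 m or angle between brass_blank's own z axis and vertical above 0.25 rad).
It fails at once if the copper blank is moved more than 10 mm (distance of copper_blank from where it was at the start of the episode above 0.01 m).
It fails at once if another thing is moved more than 15 mm (distance of any of loupe, pliers, caliper, hammer, jar, tin from where it was at the start of the episode above 0.015 m).
It also fails if it takes over 54 s, if anything falls off the work surface, if the arm or the gripper's body presses on something with over 40 N, if the wrist force passes 120 N, or if a joint passes its speed limit or range.

## Working session

There is one attempt and no reset: what is moved stays moved. The work goes in short steps, Python scripts to look and compute and a tool call to move; the robot and the scene stay as the last step left them, time stands still between calls to the robot, and variables do not carry over. Pictures are saved under pics/ and viewed, and the job is handed in when it is done.

Besides the shell and the picture viewer there is one more tool, called after "Request:" as name(argument=value, ...), one argument or row to a line, values as JSON. apply_moves: Moves the arm, as the interface text tells. Its arguments: {"type":"object","properties":{"commands":{"type":"array"},"force":{"type":"number"}},"required":["commands"]}

```bash
mkdir -p pics; ls; cat > h.py <<'E'
import numpy as np,cv2
from workcell import robot
def snap(n,f):
    im=np.array(robot.camera(n)); cv2.imwrite('pics/'+f,im); return im
E
python3 - <<'E'
from h import *
s=robot.state(); print(s)
for n in("scene","top","wrist"): print(n,robot.get_calibration(n))
snap("top","top0.png");snap("scene","scene0.png")
for l in("brass_blank","copper_blank","plate","loupe","clasp","peg","tip"):
    print(l,[(r['at'],round(r['score'],2)) for r in robot.boxes_of(l,"top")][:2])
E
```

```text
pics
{'clock': 0.0, 'qpos': array([ 1.03621236,  0.57655524,  0.02483583,  1.43791221, -0.01496032,
        1.12895907, -0.05650598]), 'qd': array([ 0.000937  , -0.00089277, -0.00064057,  0.00010648,  0.00034599,
       -0.00128388,  0.00145123]), 'effort': array([-8.62612378e-04, -7.65769601e+01,  2.25039124e+00, -2.85971260e+01,
        1.53684377e-02,  1.25168593e-02,  2.53839420e-05]), 'tcp_pos': array([ 293.9439219 , -607.27875232,  303.0253356 ]), 'eef_rot': array([-3.86929045e-04,  8.47265345e-01, -5.31169233e-01, -7.28388694e-04]), 'contact_force': array([ 0.34035972, -0.22297933, -0.25190426]), 'moment': array([-0.00775535, -0.04148698, -0.00073625]), 'gripper_width': 1.0009966125963101}
scene {'fov_y': 57.12645634545268, 'cx': 260.84933292732785, 'cy': 192.11950727879173, 'rvec': array([ 1.00506938,  2.6297628 , -0.84668269]), 'tvec': array([ 492.10417452, -265.1736312 , 1235.40383117])}
top {'fov_y': 47.08966430254439, 'cx': 257.57663826273654, 'cy': 195.37616185524956, 'rvec': array([ 2.21088245, -2.16679237,  0.0802104 ]), 'tvec': array([ -40.98684909,  595.07942029, 1330.82533682])}
wrist {'fov_y': 68.95526956589075, 'cx': 255.8625062535795, 'cy': 188.8626060095261, 'T_tool_cam': array([[ 9.99999750e-01, -2.14509991e-04, -6.73246987e-04,
         1.91450106e-01],
       [ 4.14878130e-04,  9.49522892e-01,  3.13697475e-01,
        -8.12763587e+01],
       [ 5.71972183e-04, -3.13697676e-01,  9.49522744e-01,
        -6.92805666e+01],
       [ 0.00000000e+00,  0.00000000e+00,  0.00000000e+00,
         1.00000000e+00]])}
brass_blank []
copper_blank [([267.8, 220.7], 0.58)]
plate [([263.3, 203.5], 0.97)]
loupe []
clasp [([133.8, 260.5], 0.35)]
peg []
tip [([215.7, 201.1], 0.6), ([233.8, 122.5], 0.31)]
```

```bash
python3 - <<'E'
import cv2
a=cv2.imread('pics/top0.png')
cv2.imwrite('pics/top0z.png',cv2.resize(a[90:300,140:390],None,fx=3,fy=2.8,interpolation=cv2.INTER_CUBIC))
E
```

```text
(no output)
```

View pics/top0.png

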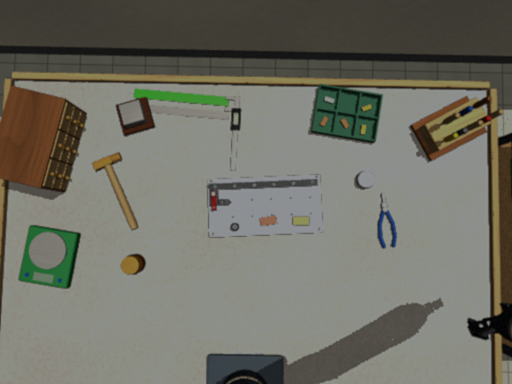

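View pics/scene0.png

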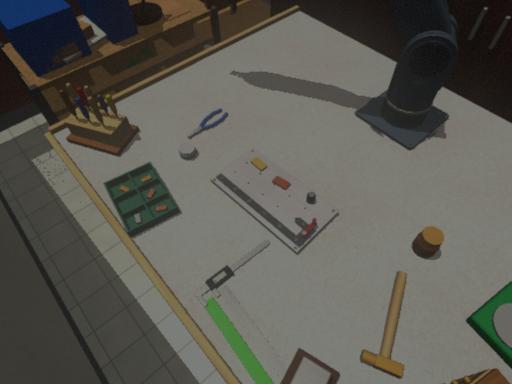

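View pics/top0z.png

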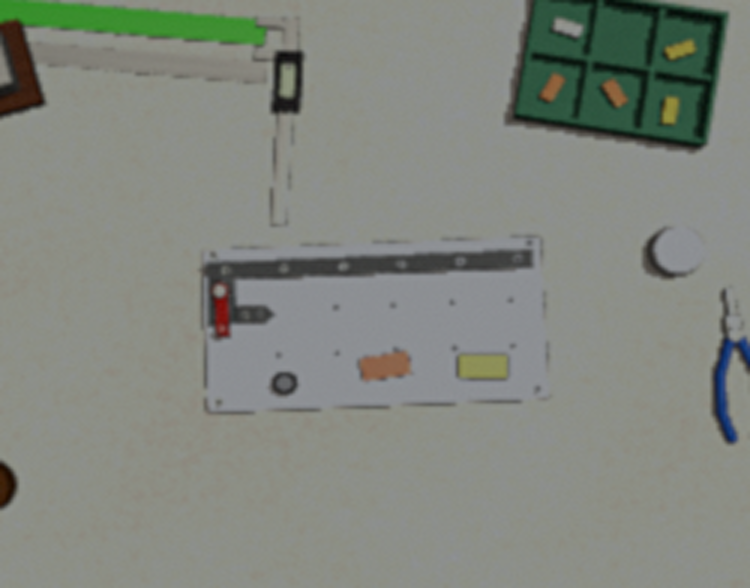

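```bash
cat >> h.py <<'E'
from scipy.spatial.transform import Rotation as R
def cam(n,st=None):
    c=robot.get_calibration(n); f=192/np.tan(np.radians(c['fov_y']/2))
    K=np.array([[f,0,c['cx']],[0,f,c['cy']],[0,0,1]])
    if n!='wrist':
        Rm=R.from_rotvec(c['rvec']).as_matrix(); t=c['tvec']; return K,Rm,t
    T=np.array(c['T_tool_cam']); q=st['eef_rot']; Rt=R.from_quat([q[1],q[2],q[3],q[0]]).as_matrix()
    Rwc=Rt@T[:3,:3]; p=Rt@T[:3,3]+st['tcp_pos']
    return K,Rwc.T,-Rwc.T@p
def px2w(C,uv,z):
    K,Rm,t=C; d=Rm.T@np.linalg.inv(K)@np.array([uv[0],uv[1],1.]); o=-Rm.T@t
    return o+d*(z-o[2])/d[2]
def w2px(C,P):
    K,Rm,t=C; p=(Rm@np.atleast_2d(P).T).T+t; p=p@K.T; return p[:,:2]/p[:,2:]
E
python3 - <<'E'
from h import *
C=cam("top")
def f(zu): return (140+zu[0]/3, 90+zu[1]/2.8)
for n,p,z in [("TL",(203,248),15),("TR",(540,237),15),("BR",(548,398),15),("BL",(206,412),15),("brass",(483,366),23),("copper",(385,366),23),("loupe",(284,383),30),("pivot",(220,290),36),("tip",(224,337),30)]:
    print(n,px2w(C,f(p),z).round(0))
for l in("brass_blank","copper_blank","plate"):
    print(l,[(r['at'],round(r['score'],2)) for r in robot.outline_of(l,"top")][:2])
E
```

```text
TL [645. 126.  15.]
TR [ 664. -221.   15.]
BR [ 487. -231.   15.]
BL [465. 118.  15.]
brass [ 521. -163.   23.]
copper [519. -63.  23.]
loupe [498.  39.  30.]
pivot [597. 105.  36.]
tip [547. 100.  30.]
brass_blank [([301.7, 222.3], 0.46), ([232.5, 229.1], 0.21)]
copper_blank [([266.3, 219.8], 0.41)]
plate [([262.0, 200.1], 0.61)]
```

Request:
apply_moves(
  commands=[
    [85,-22.6,-24,4.6,0],
    [85,-22.6,-24,4.6,0],
    [85,-22.6,-24,4.6,0],
    [85,-22.6,-24,4.6,0],
    [85,-22.6,-24,4.6,0],
    [85,-22.6,-24,4.6,0],
    [85,-22.6,-24,4.6,0],
    [85,-22.6,-24,4.6,0],
    [85,-22.6,-24,4.6,0],
    [85,-22.6,-24,4.6,0],
    [85,-22.6,-24,4.6,0],
    [85,-22.6,-24,4.6,0],
    [85,-22.6,-24,4.6,0],
    [85,-22.6,-24,4.6,0],
    [85,-22.6,-24,4.6,0],
    [85,-22.6,-24,4.6,0],
    [85,-22.6,-24,4.6,0],
    [85,-22.6,-24,4.6,0],
  ],
)

```text
clock: 2.1
tcp_pos: [506.2, -51.6, 221.1]
eef_rot: [-0.0, 0.847, -0.531, 0.0]
contact_force: [1.0, 1.5, 0.1]
gripper_width: 0.996
```

Request:
apply_moves(
  commands=[
    [30,0,0,0,0.09],
    [30,0,0,0,0.09],
    [30,0,0,0,0.09],
    [30,0,0,0,0.09],
    [30,0,0,0,0],
  ],
)

```text
clock: 2.52
tcp_pos: [505.8, -53.0, 221.2]
eef_rot: [-0.0, 0.737, -0.676, 0.0]
contact_force: [0.2, -0.2, -0.1]
gripper_width: 0.354
```

```bash
python3 - <<'E'
from h import *
s=robot.state(); print(s['clock'],s['tcp_pos'],s['eef_rot'],s['gripper_width'],s['contact_force'])
snap("wrist","w1.png")
import pickle; pickle.dump(s,open('s1.pkl','wb'))
E
```

```text
2.5167 [505.8392977  -52.95990681 221.2258694 ] [-6.96174342e-05  7.37186586e-01 -6.75689212e-01  1.45218587e-04] 0.3538144387517347 [ 0.18578413 -0.16080416 -0.09844244]
```

View pics/w1.png

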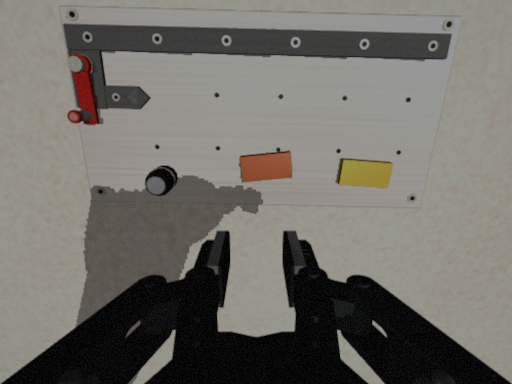

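```bash
python3 - <<'E'
import cv2
a=cv2.imread('pics/w1.png')
a=cv2.convertScaleAbs(a,alpha=1.5)
for n,(x0,y0) in {'L':(50,0),'R':(325,0)}.items():
    c=a[y0:y0+215,x0:x0+145]; z=cv2.resize(c,None,fx=4,fy=2.79,interpolation=cv2.INTER_CUBIC) if 0 else cv2.resize(c,(580,600),interpolation=cv2.INTER_CUBIC)
    cv2.imwrite(f'pics/w1{n}.png',z)
E
```

```text
(no output)
```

View pics/w1L.png

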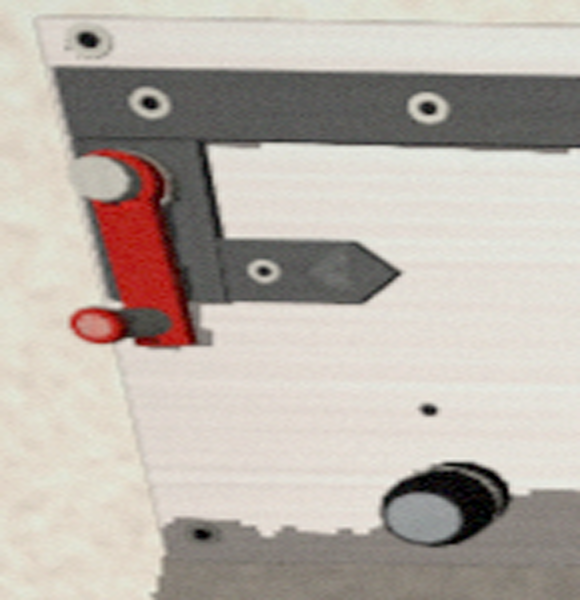

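View pics/w1R.png

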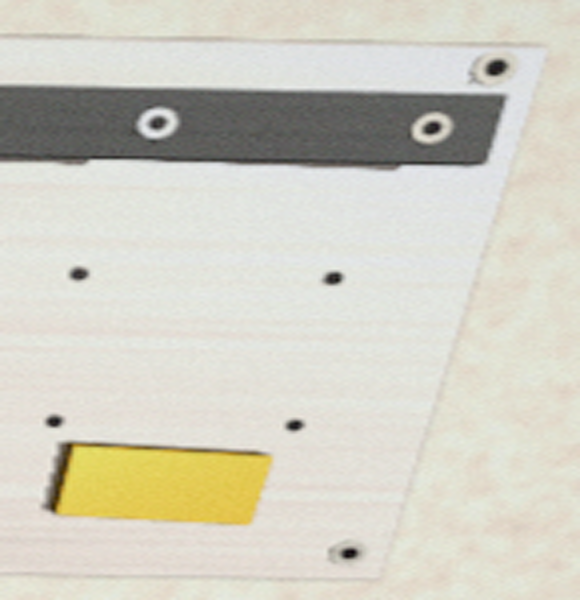

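```bash
cat > fit.py <<'E'
from h import *
import pickle
from scipy.optimize import least_squares
def pw(p,P):
    P=np.atleast_2d(P); c,s=np.cos(p[2]),np.sin(p[2])
    return np.c_[p[0]+c*P[:,0]-s*P[:,1],p[1]+s*P[:,0]+c*P[:,1],P[:,2]]
def fit(C,M,uv,p0):
    r=least_squares(lambda p:(w2px(C,pw(p,M))-uv).ravel(),p0,x_scale=[10,10,.1],loss='soft_l1'); return r.x,(w2px(C,pw(r.x,M))-uv)
def inv(p,w):
    c,s=np.cos(p[2]),np.sin(p[2]); d=np.array(w)[:2]-p[:2]; return np.array([c*d[0]+s*d[1],-s*d[0]+c*d[1]])
E
python3 - <<'E'
from fit import *
s=pickle.load(open('s1.pkl','rb')); C=cam('wrist',s)
M=np.array([(90,175,15),(75,170,20),(55,142,20),(26,142,20),(16,102,20),(90,-175,15),(75,-165,20),(55,-165,20),(-90,-175,15)],float)
uv=np.array([(59.5,6.1),(63.8,24.4),(101.3,50.5),(105,86),(150.3,97.5),(461.5,16.8),(451.3,34.4),(446.8,58.4),(420.3,207.1)])
p,r=fit(C,M,uv,[565,-52,.05]); print('plate',p.round(3)); print(r.round(1).tolist())
B=np.array([(13,25,23),(13,-25,23),(-13,-25,23),(-13,25,23)],float)
uvb=np.array([(342.5,159.4),(393,163),(387.5,187.7),(338.8,184.2)])
b,r=fit(C,B,uvb,[520,-160,0]); print('brass',b.round(3)); print(r.round(1).tolist())
print('brass in plate',inv(p,b),b[2]-p[2])
np.save('plate.npy',p)
# tip of clasp: arm end middle at (162..)
for n,u,z in(('peg cap',(50+93/4,325/2.791),52),('tip',(50+165/4,345/2.791),30),('loupe',(50+420/4,517/2.791),30)): print(n,inv(p,px2w(C,u,z)).round(1))
u=[r['at'] for r in robot.boxes_of('copper_blank','wrist')]; print('cop',[inv(p,px2w(C,x,23)) for x in u])
q=s['eef_rot']; X=R.from_quat([q[1],q[2],q[3],q[0]]).as_matrix()
print('tool x angle',np.arctan2(X[1,0],X[0,0]),'want',p[2]-np.pi/2, 'tcp in plate',inv(p,s['tcp_pos']))
E
```

```text
plate [ 5.66913e+02 -5.11550e+01  6.40000e-02]
[[-1.9, -0.5], [-0.7, -0.2], [-1.7, 0.4], [-0.6, 0.1], [-0.7, 1.2], [4.1, -0.6], [2.4, -0.1], [1.3, 1.3], [1.6, 2.6]]
brass [ 5.23831e+02 -1.60053e+02  1.70000e-02]
[[0.1, -0.2], [0.3, -0.3], [0.0, 0.2], [-0.5, 0.4]]
brass in plate [ -49.92435541 -105.93631034] -0.04661390668504683
peg cap [  1.1 154.9]
tip [ -6.7 153.6]
loupe [-64.4 100.8]
cop [array([-45.36208097,  -9.26273399])]
tool x angle -1.4837984893318206 want -1.507117760289229 tcp in plate [-61.06512516   2.08498105]
```

```bash
cat >> fit.py <<'E'
def adj(C,e):  # e: camera dz (mm), tilt rx, ry (rad, cam axes)
    K,Rm,t=C; o=-Rm.T@t+np.array([0,0,e[0]]); R2=R.from_rotvec([e[1],e[2],0]).as_matrix()@Rm
    return K,R2,-R2@o
E
python3 - <<'E'
from fit import *
s=pickle.load(open('s1.pkl','rb')); C=cam('wrist',s)
M=np.array([(90,175,15),(75,170,20),(55,142,20),(26,142,20),(16,102,20),(90,-175,15),(75,-165,20),(55,-165,20),(-90,-175,15)],float)
uv=np.array([(59.5,6.1),(63.8,24.4),(101.3,50.5),(105,86),(150.3,97.5),(461.5,16.8),(451.3,34.4),(446.8,58.4),(420.3,207.1)])
f=lambda v:np.r_[(w2px(adj(C,v[3:]),pw(v[:3],M))-uv).ravel(), v[3]/3,v[4]/.005,v[5]/.005]
r=least_squares(f,[565,-52,.05,0,0,0],x_scale=[10,10,.1,1,.01,.01],loss='soft_l1')
print(r.x.round(4)); print(f(r.x)[:-3].reshape(-1,2).round(1).tolist())
p=r.x[:3]; C2=adj(C,r.x[3:]); np.save('plate.npy',p)
B=np.array([(13,25,23),(13,-25,23),(-13,-25,23),(-13,25,23)],float)
uvb=np.array([(342.5,159.4),(393,163),(387.5,187.7),(338.8,184.2)])
b,rr=fit(C2,B,uvb,[520,-160,0]); print('brass',b.round(3),rr.round(1).tolist(),'in plate',inv(p,b),b[2]-p[2])
for n,u,z in(('peg cap',(50+93/4,325/2.791),52),('tip',(50+165/4,345/2.791),30),('loupe',(50+420/4,517/2.791),30)): print(n,inv(p,px2w(C2,u,z)).round(1))
C=cam('top')
print('top cam predicts', w2px(C,pw(p,M)).round(1).tolist())
for n,uu in(('TL',(203,248)),('TR',(540,237)),('BR',(548,398)),('BL',(206,412))): print(n,inv(p,px2w(C,(140+uu[0]/3,90+uu[1]/2.8),15)))
print('want',p[2]-np.pi/2, 'tcp in plate',inv(p,s['tcp_pos']))
E
```

```text
[ 5.677568e+02 -5.136270e+01  6.550000e-02  2.897200e+00 -5.000000e-04
 -1.900000e-03]
[[-0.4, -0.2], [0.8, -0.1], [-0.6, 0.2], [0.5, -0.4], [-0.0, 0.6], [1.3, -0.7], [-0.3, -0.5], [-1.1, 0.6], [-0.0, 0.7]]
brass [ 5.23386e+02 -1.61895e+02  1.80000e-02] [[0.4, -0.1], [-0.0, -0.2], [-0.2, 0.0], [-0.2, 0.3]] in plate [ -51.5063177  -107.39289098] -0.04739190547302084
peg cap [  0.4 156.4]
tip [ -7.5 154.9]
loupe [-65.8 101.7]
top cam predicts [[206.6, 178.2], [208.3, 182.8], [217.6, 188.9], [218.0, 198.3], [231.2, 201.0], [319.8, 173.1], [317.1, 177.9], [317.4, 184.4], [323.1, 231.5]]
TL [ 88.66342918 171.90700011]
TR [  85.27699532 -175.27178818]
BR [ -92.00105847 -173.66747398]
BL [-91.31554605 175.65206144]
want -1.5053345504829743 tcp in plate [-61.88941007   2.45654744]
```

Request:
apply_moves(
  commands=[
    [30,0,0,0,0.0215],
    [30,22,4,0,0],
    [30,22,4,0,0],
    [30,22,4,0,0],
    [30,22,4,0,0],
    [30,22,4,0,0],
    [30,0,0,25,0],
    [30,0,0,25,0],
    [30,0,0,25,0],
    [30,0,0,25,0],
    [30,0,0,20,0],
    [30,0,0,0,0],
    [30,0,0,0,0],
  ],
)

```text
clock: 3.7
tcp_pos: [492.9, -164.3, 100.7]
eef_rot: [0.0, 0.731, -0.682, -0.001]
contact_force: [0.9, 0.7, -0.2]
gripper_width: 0.349
```

```bash
cat > st.py <<'E'
from fit import *
s=robot.state(); p=np.load('plate.npy')
q=s['eef_rot']; X=R.from_quat([q[1],q[2],q[3],q[0]]).as_matrix()
print(round(s['clock'],2),'plate xy',inv(p,s['tcp_pos']).round(1),'z',s['tcp_pos'][2].round(2),'ang err',round(np.arctan2(X[1,0],X[0,0])-p[2]+np.pi/2,4),'F',s['contact_force'].round(1),'w',round(s['gripper_width']*85.4,1))
E
python3 st.py; python3 -c "
from h import *
snap('wrist','w2.png')"
```

```text
3.7 plate xy [ -82.1 -107.8] z 100.66 ang err 0.0041 F [ 0.9  0.7 -0.2] w 29.8
```

View pics/w2.png

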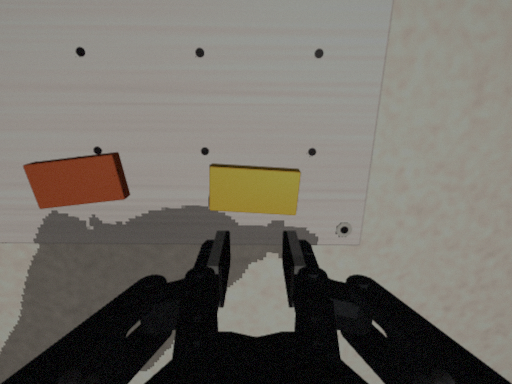

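Request:
apply_moves(
  commands=[
    [30,0,0,4,0],
    [30,0,0,4,0],
    [30,0,0,2,0],
    [30,0,0,0,0],
  ],
)

```text
clock: 4.08
tcp_pos: [493.4, -164.3, 91.2]
eef_rot: [-0.0, 0.731, -0.682, 0.0]
contact_force: [-0.8, 0.5, 0.6]
gripper_width: 0.35
```

Request:
apply_moves(
  commands=[
    [30,0,0,1,0],
    [30,0,0,1,0],
    [30,0,0,0,0],
  ],
)

```text
clock: 4.33
tcp_pos: [493.4, -164.3, 89.1]
eef_rot: [-0.0, 0.731, -0.682, 0.0]
contact_force: [-0.4, 0.2, 0.5]
gripper_width: 0.354
```

Request:
apply_moves(
  commands=[
    [30,0,0,1,0],
    [30,0,0,0,0],
  ],
)

```text
clock: 4.5
tcp_pos: [493.3, -164.3, 88.0]
eef_rot: [0.0, 0.731, -0.682, -0.0]
contact_force: [0.2, -0.3, -0.1]
gripper_width: 0.351
```

Request:
apply_moves(
  commands=[
    [30,0,0,1,0],
    [30,0,0,0,0],
  ],
)

```text
clock: 4.67
tcp_pos: [493.4, -164.3, 87.3]
eef_rot: [-0.0, 0.731, -0.682, 0.0]
contact_force: [-1.2, -0.0, 4.6]
gripper_width: 0.353
```

Request:
apply_moves(
  commands=[
    [30,0,0,-3,0],
    [30,0,-3,0,0],
    [30,0,-4,0,0],
    [30,0,-4,0,0],
    [30,0,-4,0,0],
    [30,0,-4,0,0],
    [30,0,-5,0,0],
    [30,0,-5,0,0],
    [30,0,-5,0,0],
    [30,0,-5,0,0],
    [30,0,-5,0,0],
    [30,0,-5,0,0],
    [30,0,-5,0,0],
    [30,0,-5,0,0],
    [30,0,-4,0,0],
    [30,0,-3,0,0],
    [30,0,-2,0,0],
    [30,0,0,0,0],
  ],
)

```text
clock: 6.17
tcp_pos: [561.6, -159.6, 90.1]
eef_rot: [-0.0, 0.731, -0.682, 0.0]
contact_force: [-0.2, -0.4, -0.3]
gripper_width: 0.351
```

```bash
python3 st.py; python3 -c "
from h import *
snap('wrist','w3.png')"
```

```text
6.17 plate xy [ -13.2 -107.6] z 90.08 ang err 0.004 F [-0.2 -0.4 -0.3] w 30.0
```

View pics/w3.png

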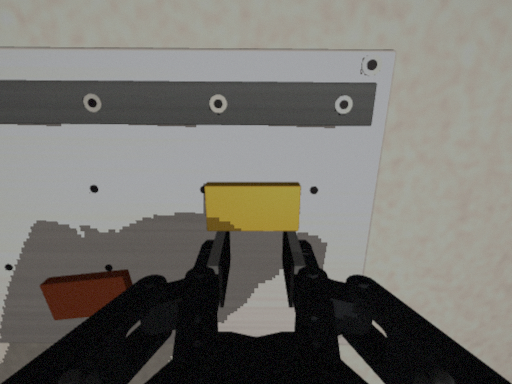

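Request:
apply_moves(
  commands=[
    [30,0,-4,0,0],
    [30,0,-4,0,0],
    [30,0,-4,0,0],
    [30,0,-4,0,0],
    [30,0,-4,0,0],
    [30,0,-4,0,0],
    [30,0,-3,0,0],
    [30,0,-2,0,0],
    [30,0,0,0,0],
  ],
)

```text
clock: 6.97
tcp_pos: [590.7, -157.4, 90.1]
eef_rot: [-0.0, 0.731, -0.682, 0.0]
contact_force: [-0.0, 0.3, 0.5]
gripper_width: 0.353
```

Request:
apply_moves(
  commands=[
    [30,0,-1,0,0],
    [30,0,0,0,0],
  ],
)

```text
clock: 7.13
tcp_pos: [591.1, -157.5, 90.1]
eef_rot: [0.0, 0.731, -0.682, -0.0]
contact_force: [0.3, 0.7, -0.3]
gripper_width: 0.353
```

Request:
apply_moves(
  commands=[
    [30,0,-1,0,0],
    [30,0,0,0,0],
  ],
)

```text
clock: 7.3
tcp_pos: [592.0, -157.5, 90.1]
eef_rot: [0.0, 0.731, -0.682, -0.0]
contact_force: [-0.0, 0.5, -0.3]
gripper_width: 0.351
```

```bash
python3 st.py; python3 -c "
from h import *
snap('wrist','w4.png')"
```

```text
7.3 plate xy [  17.3 -107.5] z 90.09 ang err 0.0037 F [-0.   0.5 -0.3] w 30.0
```

View pics/w4.png

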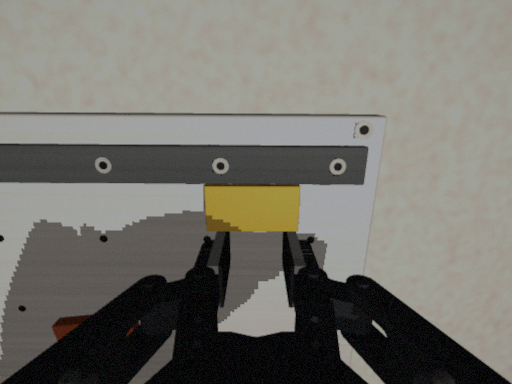

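Request:
apply_moves(
  commands=[
    [30,0,-1,0,0],
    [30,0,0,0,0],
  ],
)

```text
clock: 7.52
tcp_pos: [592.4, -157.5, 90.0]
eef_rot: [0.001, 0.731, -0.682, -0.001]
contact_force: [-4.2, 0.5, 1.1]
gripper_width: 0.351
```

Request:
apply_moves(
  commands=[
    [30,0,-1,0,0],
    [30,0,0,0,0],
  ],
)

```text
clock: 7.68
tcp_pos: [592.5, -157.5, 89.8]
eef_rot: [0.001, 0.731, -0.682, -0.001]
contact_force: [-7.5, 0.2, 3.4]
gripper_width: 0.354
```

Request:
apply_moves(
  commands=[
    [30,0,5,0,0],
    [30,0,5,0,0],
    [30,0,0,-15,0],
    [0,0,0,-15,0],
    [0,25,-15,0,0],
    [0,25,-15,0,0],
    [0,0,0,0,0],
    [0,0,0,0,0],
  ],
)

```text
clock: 8.35
tcp_pos: [617.9, -207.6, 120.1]
eef_rot: [-0.0, 0.73, -0.683, 0.001]
contact_force: [-0.2, 0.9, -0.6]
gripper_width: 0.004
```

```bash
python3 st.py; python3 -c "
from h import *
snap('wrist','w5.png')"
```

```text
8.35 plate xy [  39.8 -159.2] z 120.14 ang err 0.0016 F [-0.2  0.9 -0.6] w 0.4
```

View pics/w5.png

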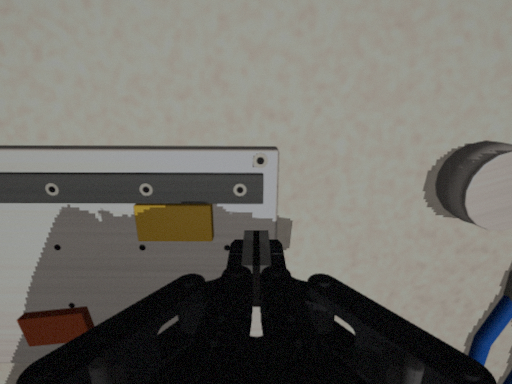

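Request:
apply_moves(
  commands=[
    [0,0,0,10,0],
    [0,0,0,10,0],
    [0,0,0,6,0],
    [0,0,0,2,0],
    [0,0,0,0,0],
    [0,0,0,0,0],
  ],
)

```text
clock: 8.9
tcp_pos: [617.4, -205.6, 91.8]
eef_rot: [0.0, 0.731, -0.682, -0.0]
contact_force: [-0.1, -0.7, -0.2]
gripper_width: -0.003
```

Request:
apply_moves(
  commands=[
    [0,-4,0,0,0],
    [0,-4,0,0,0],
    [0,-4,0,0,0],
    [0,-4,0,0,0],
    [0,-4,0,0,0],
    [0,-4,0,0,0],
    [0,-4,0,0,0],
    [0,-4,0,0,0],
    [0,-4,0,0,0],
    [0,-4,0,0,0],
    [0,0,0,0,0],
  ],
)

```text
clock: 9.82
tcp_pos: [614.8, -164.6, 92.1]
eef_rot: [-0.0, 0.732, -0.682, -0.0]
contact_force: [0.0, 0.4, 0.0]
gripper_width: 0.001
```

```bash
python3 st.py; python3 -c "
from h import *
snap('wrist','w6.png')"
```

```text
9.82 plate xy [  39.5 -116.1] z 92.05 ang err 0.0049 F [0.  0.4 0. ] w 0.1
```

View pics/w6.png

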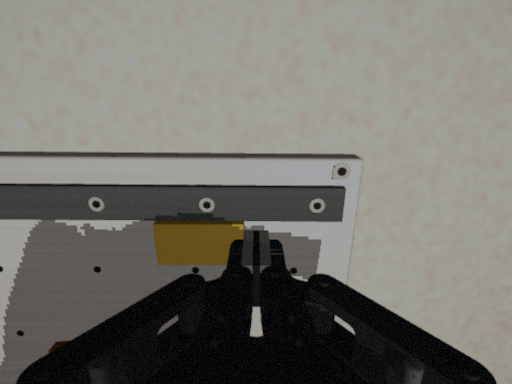

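Request:
apply_moves(
  commands=[
    [0,-4,0,0,0],
    [0,-6,0,0,0],
    [0,-6,0,0,0],
    [0,-6,0,0,0],
    [0,-6,0,0,0],
    [0,-6,0,0,0],
    [0,-6,0,0,0],
    [0,-6,0,0,0],
    [0,-6,0,0,0],
    [0,-6,0,0,0],
    [0,-6,0,0,0],
    [0,-6,0,0,0],
    [0,-6,0,0,0],
    [0,-6,0,0,0],
    [0,-6,0,0,0],
    [0,-6,0,0,0],
    [0,-6,0,0,0],
    [0,-5,0,0,0],
    [0,-3,0,0,0],
    [0,0,0,0,0],
  ],
)

```text
clock: 11.53
tcp_pos: [607.3, -57.1, 92.1]
eef_rot: [-0.0, 0.732, -0.682, -0.0]
contact_force: [0.4, 0.1, -0.1]
gripper_width: -0.002
```

```bash
python3 st.py; python3 -c "
from h import *
snap('wrist','w7.png')"
```

```text
11.53 plate xy [39.1 -8.3] z 92.09 ang err 0.0049 F [ 0.4  0.1 -0.1] w -0.2
```

View pics/w7.png

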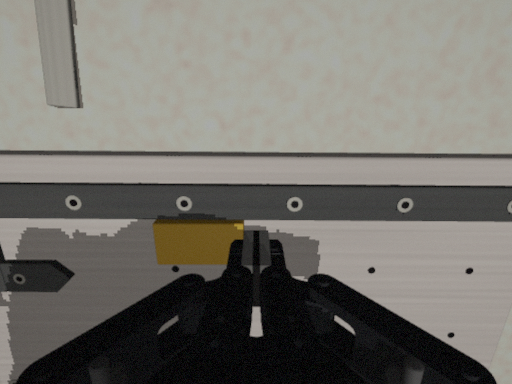

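```bash
python3 - <<'E'
import cv2
a=cv2.imread('pics/w7.png')
a=cv2.convertScaleAbs(a,alpha=2.2)
cv2.imwrite('pics/w7z.png',cv2.resize(a[175:300,0:260],None,fx=3,fy=4.5,interpolation=cv2.INTER_CUBIC))
E
python3 - <<'E'
from fit import *
s=robot.state(); p=np.load('plate.npy'); C=adj(cam('wrist',s),[2.9,0,-.002])
print(w2px(C,pw(p,[(55,0,20),(55,50,20),(75,0,20),(26,112,20),(16,102,20),(6,112,20),(55,0,23),(55,50,23),(29,0,23),(29,50,23)])).round(1).tolist())
E
```

```text
[[239.8, 218.6], [151.0, 218.3], [239.3, 184.7], [52.2, 262.5], [72.4, 276.9], [59.4, 290.6], [239.5, 220.8], [149.0, 220.5], [240.1, 261.6], [154.2, 261.3]]
```

View pics/w7z.png

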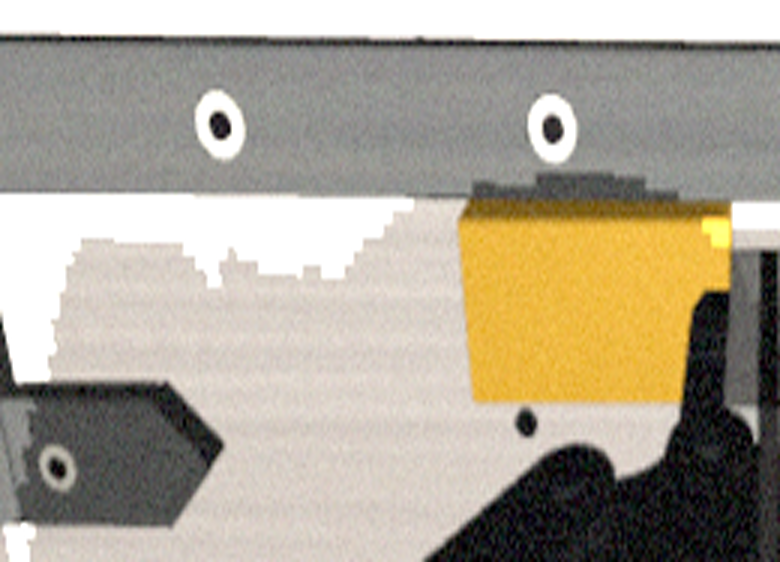

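Request:
apply_moves(
  commands=[
    [0,-4,-0.3,0,0],
    [0,-5,-0.3,0,0],
    [0,-5,-0.3,0,0],
    [0,-5,-0.3,0,0],
    [0,-5,-0.3,0,0],
    [0,-5,-0.2,0,0],
    [0,-5,-0.2,0,0],
    [0,-5,-0.2,0,0],
    [0,-5,-0.1,0,0],
    [0,-5,-0.1,0,0],
    [0,-5,-0.1,0,0],
    [0,-5,-0.1,0,0],
    [0,-4,-0.1,0,0],
    [0,-3,0,0,0],
    [0,-2,0,0,0],
    [0,0,0,0,0],
  ],
)

```text
clock: 12.92
tcp_pos: [605.2, 10.4, 92.1]
eef_rot: [-0.0, 0.731, -0.682, -0.0]
contact_force: [0.2, 0.3, 0.0]
gripper_width: -0.001
```

```bash
python3 st.py; python3 - <<'E'
from fit import *
a=snap('wrist','w8.png')
a=cv2.convertScaleAbs(a,alpha=2.2)
cv2.imwrite('pics/w8z.png',cv2.resize(a[175:300,60:320],None,fx=3,fy=4.5,interpolation=cv2.INTER_CUBIC))
s=robot.state(); p=np.load('plate.npy'); C=adj(cam('wrist',s),[2.9,0,-.002])
print(w2px(C,pw(p,[(55,80,20),(26,112,20),(16,102,20),(55,80,23),(29,112,23),(29,90,23),(55,142,20),(26,142,20)])).round(1).tolist())
E
```

```text
12.92 plate xy [41.4 59.2] z 92.09 ang err 0.0044 F [0.2 0.3 0. ] w -0.1
[[218.3, 222.3], [166.6, 266.3], [184.6, 280.5], [217.6, 224.6], [164.6, 264.8], [202.2, 264.9], [108.6, 221.9], [116.4, 266.1]]
```

View pics/w8z.png

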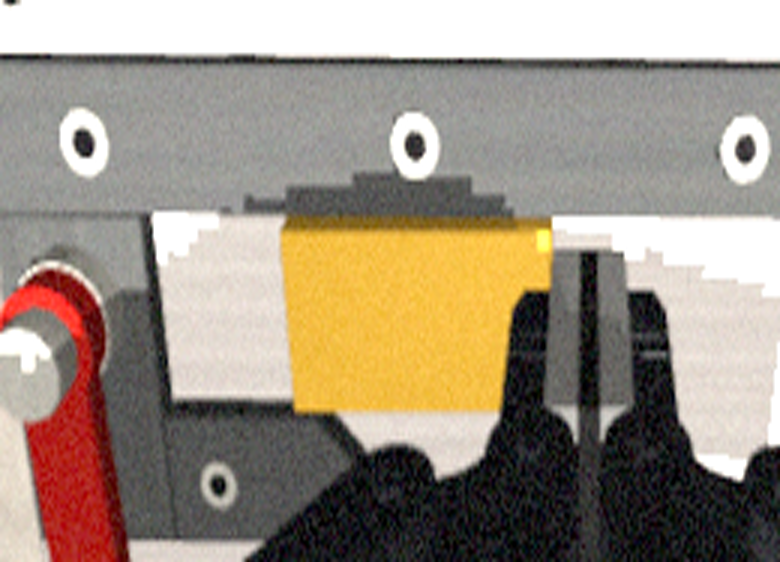

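View pics/w8.png

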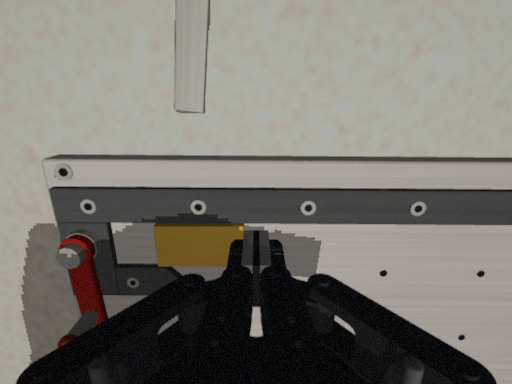

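Request:
apply_moves(
  commands=[
    [0,-3,-0.1,0,0],
    [0,-4,-0.1,0,0],
    [0,-4,-0.1,0,0],
    [0,-4,0,0,0],
    [0,-4,0,0,0],
    [0,-3,0,0,0],
    [0,-2,0,0,0],
    [0,0,0,0,0],
  ],
)

```text
clock: 13.63
tcp_pos: [603.8, 34.6, 92.1]
eef_rot: [-0.0, 0.731, -0.682, -0.0]
contact_force: [-0.6, 0.1, -0.6]
gripper_width: 0.003
```

Request:
apply_moves(
  commands=[
    [0,-1,0,0,0],
    [0,0,0,0,0],
  ],
)

```text
clock: 13.8
tcp_pos: [603.8, 34.9, 92.1]
eef_rot: [-0.0, 0.731, -0.682, 0.0]
contact_force: [-0.5, -0.4, -0.0]
gripper_width: 0.001
```

Request:
apply_moves(
  commands=[
    [0,-1,0,0,0],
    [0,0,0,0,0],
  ],
)

```text
clock: 13.97
tcp_pos: [603.6, 35.8, 92.1]
eef_rot: [0.0, 0.731, -0.682, -0.0]
contact_force: [0.1, 0.2, 0.9]
gripper_width: 0.001
```

```bash
python3 st.py
```

```text
13.97 plate xy [41.5 84.6] z 92.1 ang err 0.0036 F [0.1 0.2 0.9] w 0.1
```

Request:
apply_moves(
  commands=[
    [0,-1,0,0,0],
    [0,0,0,0,0],
  ],
)

```text
clock: 14.13
tcp_pos: [603.6, 36.9, 92.1]
eef_rot: [-0.0, 0.731, -0.682, -0.0]
contact_force: [0.6, -0.1, 1.1]
gripper_width: 0.0
```

Request:
apply_moves(
  commands=[
    [0,-1,0,0,0],
    [0,0,0,0,0],
  ],
)

```text
clock: 14.3
tcp_pos: [603.5, 37.6, 92.1]
eef_rot: [0.0, 0.731, -0.682, 0.0]
contact_force: [-0.5, -1.5, 0.2]
gripper_width: -0.0
```

Request:
apply_moves(
  commands=[
    [0,-1,0,0,0],
    [0,0,0,0,0],
  ],
)

```text
clock: 14.47
tcp_pos: [603.4, 37.8, 92.1]
eef_rot: [0.0, 0.731, -0.682, 0.0]
contact_force: [0.6, -4.0, -0.7]
gripper_width: 0.002
```

Request:
apply_moves(
  commands=[
    [0,-1,0,0,0],
    [0,0,-0.5,0,0],
    [0,0,-0.5,0,0],
    [0,0,0,0,0],
  ],
)

```text
clock: 14.8
tcp_pos: [603.9, 38.0, 92.0]
eef_rot: [0.001, 0.731, -0.683, 0.0]
contact_force: [-1.8, -7.1, 1.5]
gripper_width: -0.004
```

```bash
python3 st.py; python3 - <<'E'
from fit import *
a=snap('wrist','w9.png')
a=cv2.convertScaleAbs(a,alpha=2.2)
cv2.imwrite('pics/w9z.png',cv2.resize(a[175:300,60:320],None,fx=3,fy=4.5,interpolation=cv2.INTER_CUBIC))
s=robot.state(); p=np.load('plate.npy'); C=adj(cam('wrist',s),[2.9,0,-.002])
print(w2px(C,pw(p,[(55,80,20),(55,92,23),(55,142,23),(29,142,23),(55,142,20),(26,142,20)])).round(1).tolist())
E
```

```text
14.8 plate xy [41.9 86.8] z 92.03 ang err 0.0023 F [-1.8 -7.1  1.5] w -0.3
[[267.5, 223.1], [246.1, 225.4], [156.1, 225.3], [161.0, 265.7], [157.8, 223.0], [163.1, 267.1]]
```

View pics/w9z.png

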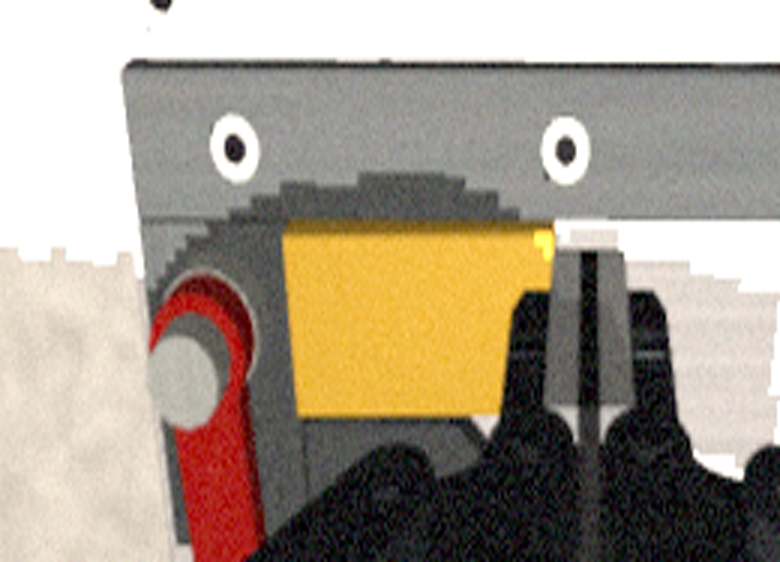

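Request:
apply_moves(
  commands=[
    [0,3,0,0,0],
    [0,3,0,0,0],
    [0,0,0,-15,0],
    [0,0,0,-15,0],
    [0,0,0,-18,0],
    [0,-17,7,0,0],
    [0,-17,7,0,0],
    [0,-17,7,0,0],
    [0,-17,7,0,0],
    [0,-17,7,0,0],
    [0,-17,7,0,0],
    [0,0,0,0,0],
    [0,0,0,0,0],
  ],
)

```text
clock: 15.93
tcp_pos: [555.5, 134.4, 140.2]
eef_rot: [-0.0, 0.732, -0.681, -0.0]
contact_force: [1.2, 0.0, -0.2]
gripper_width: -0.003
```

```bash
python3 st.py; python3 - <<'E'
from fit import *
a=snap('wrist','w10.png')
a=cv2.convertScaleAbs(a,alpha=1.8)
cv2.imwrite('pics/w10z.png',a)
E
```

```text
15.93 plate xy [-1.000e-01  1.862e+02] z 140.19 ang err 0.0067 F [ 1.2  0.  -0.2] w -0.3
```

View pics/w10z.png

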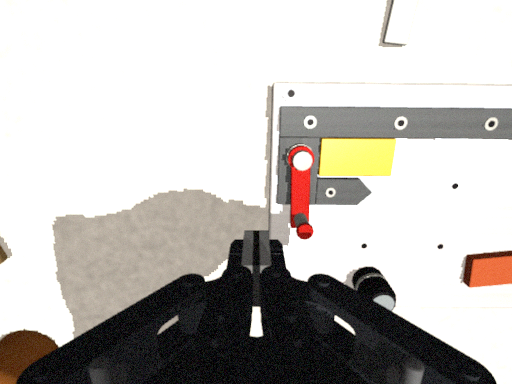

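Request:
apply_moves(
  commands=[
    [0,0,0,15,0],
    [0,0,0,14,0],
    [0,0,0,0,0],
    [0,4,0,0,0],
    [0,4,0,0,0],
    [0,4,0,0,0],
    [0,4,0,0,0],
    [0,4,0,0,0],
    [0,4,0,0,0],
    [0,4,-0.5,0,0],
    [0,4,-0.5,0,0],
    [0,4,-1,0,0],
    [0,4,-1,0,0],
    [0,0,0,0,0],
  ],
)

```text
clock: 17.15
tcp_pos: [561.5, 91.8, 111.0]
eef_rot: [0.001, 0.731, -0.683, -0.0]
contact_force: [-0.3, 0.5, 0.3]
gripper_width: -0.0
```

```bash
python3 st.py; python3 - <<'E'
from fit import *
a=snap('wrist','w11.png')
a=cv2.convertScaleAbs(a,alpha=1.8)
cv2.imwrite('pics/w11z.png',a)
E
```

```text
17.15 plate xy [  3.2 143.2] z 111.02 ang err 0.0027 F [-0.3  0.5  0.3] w -0.0
```

View pics/w11z.png

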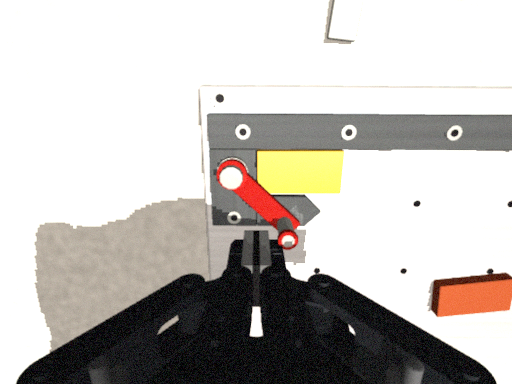

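Request:
apply_moves(
  commands=[
    [0,0,5,0,0],
    [0,0,5,0,0],
    [0,0,5,0,0],
    [0,7,0,0,0],
    [0,7,0,0,0],
    [0,7,0,0,0],
    [0,0,0,0,0],
    [0,1,-4,0,0],
    [0,1,-4,0,0],
    [0,1,-4,0,0],
    [0,1,-4,0,0],
    [0,1,-4,0,0],
    [0,1,-4,0,0],
    [0,1,-4,0,0],
    [0,0,0,0,0],
  ],
)

```text
clock: 18.45
tcp_pos: [577.4, 65.9, 110.9]
eef_rot: [-0.0, 0.731, -0.682, 0.0]
contact_force: [-0.7, -1.2, -0.0]
gripper_width: 0.003
```

```bash
python3 st.py; python3 - <<'E'
from fit import *
a=snap('wrist','w12.png')
a=cv2.convertScaleAbs(a,alpha=1.8)
cv2.imwrite('pics/w12z.png',a)
E
```

```text
18.45 plate xy [ 17.3 116.4] z 110.93 ang err 0.0037 F [-0.7 -1.2 -0. ] w 0.3
```

View pics/w12z.png

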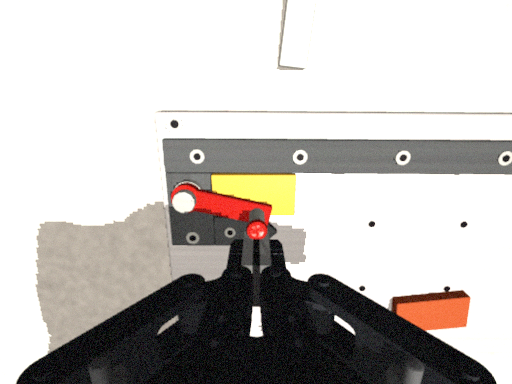

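Nearly there; push the rest gently until the stop is felt.

Request:
apply_moves(
  commands=[
    [0,0,-3,0,0],
    [0,0,-3,0,0],
    [0,0,-1,0,0],
    [0,0,0,0,0],
  ],
)

```text
clock: 18.83
tcp_pos: [584.1, 66.8, 111.2]
eef_rot: [-0.0, 0.731, -0.682, 0.0]
contact_force: [0.2, 0.2, 0.8]
gripper_width: 0.003
```

Request:
apply_moves(
  commands=[
    [0,0,-1,0,0],
    [0,0,0,0,0],
  ],
)

```text
clock: 19.0
tcp_pos: [584.7, 66.8, 111.2]
eef_rot: [-0.0, 0.731, -0.682, 0.0]
contact_force: [-1.2, 0.2, -0.5]
gripper_width: -0.004
```

Request:
apply_moves(
  commands=[
    [0,0,-1,0,0],
    [0,0,0,0,0],
  ],
)

```text
clock: 19.17
tcp_pos: [585.6, 66.7, 111.2]
eef_rot: [-0.0, 0.731, -0.682, 0.0]
contact_force: [-0.9, -0.4, 0.4]
gripper_width: -0.001
```

Request:
apply_moves(
  commands=[
    [0,0,-1,0,0],
    [0,0,0,0,0],
  ],
)

```text
clock: 19.33
tcp_pos: [586.6, 66.7, 111.1]
eef_rot: [-0.0, 0.731, -0.682, -0.0]
contact_force: [-1.3, -0.4, 0.2]
gripper_width: 0.002
```

Request:
apply_moves(
  commands=[
    [0,0,-1,0,0],
    [0,0,0,0,0],
  ],
)

```text
clock: 19.5
tcp_pos: [586.9, 66.7, 110.9]
eef_rot: [0.001, 0.731, -0.682, -0.001]
contact_force: [-5.2, -0.6, 3.5]
gripper_width: 0.002
```

Request:
apply_moves(
  commands=[
    [0,0,-1,0,0],
    [0,0,0,0,0],
  ],
)

```text
clock: 19.67
tcp_pos: [587.1, 66.7, 110.9]
eef_rot: [0.001, 0.731, -0.682, -0.001]
contact_force: [-6.6, -1.0, 5.3]
gripper_width: -0.002
```

```bash
python3 st.py; python3 - <<'E'
from fit import *
a=snap('wrist','w13.png')
a=cv2.convertScaleAbs(a,alpha=1.8)
cv2.imwrite('pics/w13z.png',a)
E
```

```text
19.67 plate xy [ 27.  116.5] z 110.87 ang err 0.0038 F [-6.6 -1.   5.3] w -0.1
```

View pics/w13z.png

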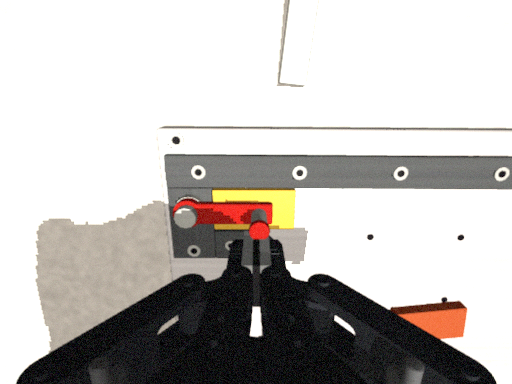

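Request:
apply_moves(
  commands=[
    [0,0,4,0,0],
    [0,0,8,0,0],
    [0,0,0,-20,0],
    [0,0,0,-30,0],
    [0,10,20,-15,0],
    [0,10,20,0,0],
    [0,10,10,0,0],
    [0,0,0,0,0],
    [0,0,0,0,0],
  ],
)

```text
clock: 20.47
tcp_pos: [528.7, 32.4, 176.5]
eef_rot: [-0.001, 0.731, -0.683, 0.0]
contact_force: [0.8, 1.0, -0.3]
gripper_width: -0.002
```

```bash
python3 st.py; python3 - <<'E'
from fit import *
s=robot.state(); a=snap('wrist','w14.png'); pickle.dump(s,open('s14.pkl','wb'))
p=np.load('plate.npy'); C=adj(cam('wrist',s),[2.9,0,-.002])
a=cv2.convertScaleAbs(a,alpha=1.5)
uv=w2px(C,pw(p,[(42,117,23)]))[0].astype(int); print(uv)
x0=max(0,uv[0]-85);y0=max(0,uv[1]-60)
print(x0,y0)
cv2.imwrite('pics/w14z.png',cv2.resize(a[y0:y0+120,x0:x0+160],None,fx=5,fy=5,interpolation=cv2.INTER_CUBIC))
cs=w2px(C,pw(p,[(55,92,23),(29,92,23),(55,142,23),(29,142,23),(55,80,20),(55,142,20),(26,142,20),(16,102,20),(26,112,20),(42,106,30),(42,156,36),(48.5,106,30),(35.5,106,30)]))
print(((cs-[x0,y0])*5).round(0).tolist())
E
```

```text
20.47 plate xy [-33.5  86.1] z 176.53 ang err 0.0029 F [ 0.8  1.  -0.3] w -0.2
[215 104]
130 44
[[591.0, 214.0], [592.0, 389.0], [261.0, 213.0], [274.0, 388.0], [669.0, 215.0], [266.0, 213.0], [280.0, 406.0], [531.0, 469.0], [467.0, 406.0], [497.0, 304.0], [150.0, 304.0], [495.0, 258.0], [498.0, 349.0]]
```

View pics/w14z.png

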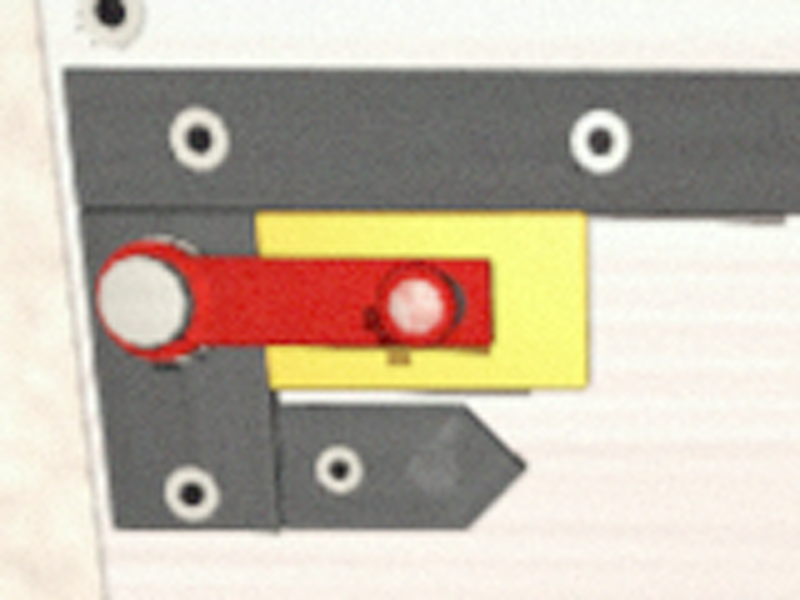

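```bash
python3 -c "
from workcell import robot
print(robot.close_job())"
```

```text
the job is handed in; nothing more can be done
None
```

I pushed the brass blank flat against the rail with two fingertips. With the fingers shut, I then slid it along the rail into the corner pocket until I felt the end stop, at about 7 N. Last, I swung the red retaining finger over it until it pressed on its limit, also at about 7 N, backed the arm clear and handed the job in at about 20.5 s of 54 s. The hand-in reports no verdict.

**Last check:** in the final wrist picture the blank's corners lie within about 1 pixel (under 1 mm) of where a fully home blank should be. It is square and flush with both the rail and the end stop. The retaining finger lies parallel to the rail over the blank, at its limit. The arm was clear of everything. The copper blank and the loupe were never touched as far as I could see, though I did not measure their positions again at the end.

**What disagreed:**
- The wrist camera needed a height correction of about 3 mm before the plate fit matched, and the plate pose I used includes it.
- Midway along the rail the blank had drifted about 1 to 1.5 mm off it. I corrected this by steering slightly towards the rail for the rest of the slide.

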